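# Make up the sampling kit and the test kit

### The arm

A 6-joint arm with a two-finger parallel gripper is mounted at the origin on a cart in front of the work surface, level with it; the furniture and walls round the work are solid. World frame = base frame: x ahead of the robot, y to its left, z up, the work surface at z = 0. Lengths are in m, angles in rad, forces in N, time in s.
With the tool pointing down it reaches from about 0.225 to 0.875 m from the base axis. Payload 3.4 kg.
Tool frame: the origin (TCP) lies between the finger pads; the fingertips stand 22 mm ahead of it and the grasp point (between the pads) lies 3 mm ahead of it (manip.finger_overhang is the distance from the TCP to the fingertips, in m); z points along the fingers, y is the line along which they close (so a half turn about z gives the same grasp; the last joint's range is limited). The gripper opens to 85 mm and grips with 20 to 120 N. Pads are 22 mm wide; open, the fingers measure 114 mm over their backs; the gripper's body (76 mm by 85 mm) begins 54 mm behind the grasp point. The pads swing forward as they close: fully open they stand 13 mm farther back than shut.
Start: joints at [-1.425, 0.276, 1.505, -0, 1.361, -0.121], TCP at [0.152, -0.555, 0.253] pointing down, gripper open.
Joint ranges: [-2.89, 2.89], [-0.75, 2.08], [0.22, 2.7], [-1.18, 4.32], [0.11, 2.71], [-2.7, 2.7]. Speed limits (rad/s): [2.57, 2.57, 3.14, 3.14, 3.14, 3.14].

### API

Orientations are given as a unit quaternion [w, x, y, z].
In Python, from rig import get_state, eyes, order, manip gives the robot as it stands.
- The arm moves only by the tool drive_tool, never from a script. Its argument "rows" is a list of rows, each a list of 4 numbers: the shift along the tool's x, y, z in units of 25 mm (1.0 is 25 mm), then the turn about the tool's z in units of 6 degrees (1.0 is 6 degrees). A call has exactly 8 rows; each row is the pose to reach, as a shift and turn from the pose commanded when the call began, along the tool's axes at that moment; what a row does not reach only later rows make up. A row lasts 1/12 s, in which the tool goes at most 41.7 mm and 7.16 degrees, less where a joint would pass 70% of its speed; a pose out of reach is approached as far as the arm can. A call with a gripper value outside its range is refused whole. "grip" is the finger opening in mm, from 0 to 85.4, set as the call begins (left out, the last holds). The fingers move at their own pace and stop on an object; "newtons" is the grip in N (left out, the last holds). Time passes only in rows, so rows that repeat a pose let the fingers close, or fill a call up. It gives the time, the measured TCP pose, the force, the opening and the grip force at its end, in the units of the state.
- get_state(): the state, without advancing time (a new reading comes with each control period).
- eyes.get_image(name): name is "scene" or "top" or "wrist"; returns (picture, depth): 420x560x3 uint8, red, green, blue; 420x560 float32, m along the optical axis (not along the pixel's ray), 0 where there is no reading.
- eyes.camera_info(name): a dict with "fx", "fy", "cx", "cy" (pixels), "dist" ([k1, k2, p1, p2, k3] as OpenCV has them; the pictures are not rectified), "R" (3x3) and "t" (3): a world point X has camera coordinates R X + t. Camera axes: x right, y down, z forward; pixel columns grow to the right and rows downward; lengths in m; the calibration is good to about 2 mm. A picture is of the moment at which its call begins: read the wrist's pose just before it. camera_info takes no time and is no camera call; for the wrist camera it gives the pose at the moment of the call.
- order.sign_off(): hands the job in; it is judged then, once.
The state is a dict: "clock": time; "qpos": joint angles; "qd": joint speeds; "effort": joint torques, N m; "position": TCP position; "ee_rot": TCP orientation; "contact_force": force on the tool from outside, world axes, zero at the start; "moment": the same for the moment, N m; "width": finger opening in m; "gripper_force": force on a finger pad.
Only numpy, scipy, OpenCV 4.12 (cv2) and the standard library are available. Lean on these libraries where they do the work, as an engineer would, in place of code of your own. Each camera call takes 0.05 s, during which the arm holds its last target. There are 200 camera calls.

### The job

Make up the two kits: the sample cup, the label roll and the marker go into the larger tray, the one with the long pen slot; the timer and the vial that has its white cap on go into the smaller tray. Set each thing down in the recess of its own shape and size, flat on the recess floor and the right way up as it lies or stands now. Leave the vial without a cap standing where it is.

Things in the scene. Friction and masses are not known exactly. Their poses are not given: they have to be found in the camera images.
- sample_cup: Sample cup with a red screw lid, standing: 58 mm tall, lid 50 mm across (top 10 mm), white body below it tapering from 44 mm under the lid to a narrower foot, 30 g. Loose. Origin: centre of its underside; z up.
- label_roll: Roll of white labels lying flat, ring-shaped from above with a brown core: 61 mm across, 30 mm high, 50 g. Loose. Origin: centre of its underside; z up.
- marker: Marker pen, grey with a black cap, lying: 137 mm long (its y axis), 11 mm wide (x), 11 mm high; does not roll; 20 g. Loose. Origin: centre of its underside; z up.
- timer: White countdown timer lying face up: 62 x 62 mm, 17 mm high to the case (19 mm over the keys), square to its x and y axes, 60 g. Loose. Origin: centre of its underside; z up.
- capped_vial: Small reagent vial that has its white screw cap on, standing: 50 mm tall, 23 mm across; the cap (20 mm across) is the top 14 mm; green band round the label. 25 g. Loose. Origin: centre of its underside; z up.
- open_vial: Small reagent vial without its cap, standing: 44 mm tall, 23 mm across, clear open neck on top, blue band round the label. Loose; not part of any kit. Origin: centre of its underside; z up.
- sampling_tray: Larger grey kit tray, fixed, 128 (x) x 168 (y) x 6 mm, grip tab at each end. Recesses 3.5 mm deep, floors 2.5 mm above the worktop, centred in the tray's x, y (mm): round, 82 wide, for the label roll, at (18, 37); round, 56 wide, for the cup, at (18, -46); pen slot, 155 along y by 26, at (-45, 0), on the edge nearer the robot. Origin: centre of its underside.
- test_tray: Smaller grey kit tray, fixed, 92 (x) x 146 (y) x 6 mm, grip tab at each end. Recesses 3.5 mm deep, floors 2.5 mm above the worktop, centred in the tray's x, y (mm): square, 82 x 82, sides along the tray's axes, for the timer, at (0, 27); round, 44 wide, for the capped vial, at (0, -46). Origin: centre of its underside.
Mind the look-alikes: they are no part of the job. Of the things shaped like the sample_cup, the red one is meant. What is shaped like the timer but purple is not meant.

How it is judged:
At the end, for the whole second after the job is handed in: Cup, roll and marker in their recesses of the larger tray, timer and capped vial in theirs of the smaller: each on the recess floor (2 mm), within 14 mm of its centre in x and y, upright (0.15 rad), marker along the slot (0.2 rad), released, at rest; uncapped vial upright within 30 mm of its start (x of sample_cup in the frame of sampling_tray between 0.004 and 0.032 m and y of sample_cup in the frame of sampling_tray between -0.06 and -0.032 m and z of sample_cup in the frame of sampling_tray between 0.0005 and 0.0045 m and angle between each of sample_cup, label_roll, marker, timer, capped_vial, open_vial's own z axis and vertical below 0.15 rad and linear speed of each of sample_cup, label_roll, marker, timer, capped_vial below 0.02 m/s and x of label_roll in the frame of sampling_tray between 0.004 and 0.032 m and y of label_roll in the frame of sampling_tray between 0.023 and 0.051 m and z of label_roll in the frame of sampling_tray between 0.0005 and 0.0045 m and x of marker in the frame of sampling_tray between -0.059 and -0.031 m and y of marker in the frame of sampling_tray between -0.014 and 0.014 m and z of marker in the frame of sampling_tray between 0.0005 and 0.0045 m and angle between the y axis of marker and the y axis of sampling_tray, either way round below 0.2 rad and x of timer in the frame of test_tray between -0.014 and 0.014 m and y of timer in the frame of test_tray between 0.013 and 0.041 m and z of timer in the frame of test_tray between 0.0005 and 0.0045 m and x of capped_vial in the frame of test_tray between -0.014 and 0.014 m and y of capped_vial in the frame of test_tray between -0.06 and -0.032 m and z of capped_vial in the frame of test_tray between 0.0005 and 0.0045 m and distance of open_vial from where it was at the start of the episode below 0.03 m); the robot touches nothing.
It fails at once if the uncapped vial is moved more than 30 mm or tipped over (distance of open_vial from where it was at the start of the episode above 0.03 m or angle between open_vial's own z axis and vertical above 0.5 rad).
It also fails if it takes over 112 s, if anything falls off the work surface, if the arm or the gripper's body presses on something with over 40 N, if the wrist force passes 120 N, or if a joint passes its speed limit or range.

## Working session

There is one attempt and no reset: what is moved stays moved. The work goes in short steps, Python scripts to look and compute and a tool call to move; the robot and the scene stay as the last step left them, time stands still between calls to the robot, and variables do not carry over. Pictures are saved under pics/ and viewed, at most 16 in all, crops included, and the job is handed in when it is done.

Besides the shell and the picture viewer there is one more tool, called after "Emit:" as name(argument=value, ...), one argument or row to a line, values as JSON. drive_tool: Moves the arm, as the interface text tells. Its arguments: {"type":"object","properties":{"rows":{"type":"array","items":{"type":"array","items":{"type":"number"}}},"grip":{"type":"number"},"newtons":{"type":"number"}},"required":["rows"]}

```bash
ls; mkdir -p pics; python3 - <<'E'
from rig import get_state, eyes, manip
import cv2,numpy as np
print(get_state(), manip.finger_overhang)
for n in ("top","scene"):
    p,d=eyes.get_image(n); cv2.imwrite(f"pics/{n}0.png",p[:,:,::-1]); np.savez(f"pics/{n}0.npz",p=p,d=d)
    print(n,eyes.camera_info(n))
E
```

```text
pics
{'clock': 0.0, 'qpos': array([-1.42500696e+00,  2.76607198e-01,  1.50613993e+00, -1.96524264e-05,
        1.36067522e+00, -1.20998909e-01]), 'qd': array([-0.00018656, -0.00129199, -0.00163784, -0.00055217, -0.00100402,
        0.00012176]), 'effort': array([ 1.99781352e-03, -4.16761994e+01, -2.45803767e+01,  3.13265118e-04,
        1.07992798e-02,  1.11660313e-05]), 'position': array([ 0.15150829, -0.55417969,  0.25242999]), 'ee_rot': array([-9.14656950e-04,  9.91115498e-01,  1.33000871e-01, -2.09469133e-05]), 'contact_force': array([ 0.83540098, -1.09697389,  0.30019999]), 'moment': array([ 0.03406648, -0.03952384,  0.00195926]), 'gripper_force': 0.0, 'width': 0.08516848045862582} 0.022
top {'fx': 447.6349847754655, 'fy': 447.6349847754655, 'cx': 277.38143986912826, 'cy': 206.94921813854472, 'dist': array([-0.14301163,  0.        ,  0.        ,  0.        ,  0.        ]), 'R': array([[ 0.01257174, -0.99983384, -0.01319995],
       [-0.99915088, -0.01204296, -0.03940159],
       [ 0.03923608,  0.01368409, -0.99913626]]), 't': array([-0.02244555,  0.4764785 ,  1.0103275 ])}
scene {'fx': 535.4113934258015, 'fy': 535.4113934258015, 'cx': 283.10522670526376, 'cy': 199.77915281832983, 'dist': array([-0.03906036,  0.        ,  0.        ,  0.        ,  0.        ]), 'R': array([[-0.84345027, -0.53720424, -0.00180183],
       [-0.33032656,  0.52127628, -0.78686429],
       [ 0.42364608, -0.6630857 , -0.61712345]]), 't': array([0.40355735, 0.20588985, 0.94113776])}
```

View pics/top0.png

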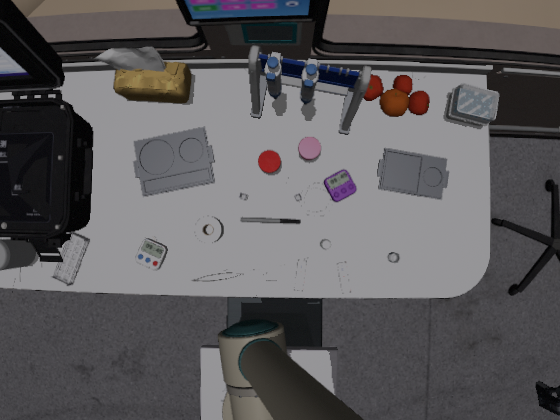

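View pics/scene0.png

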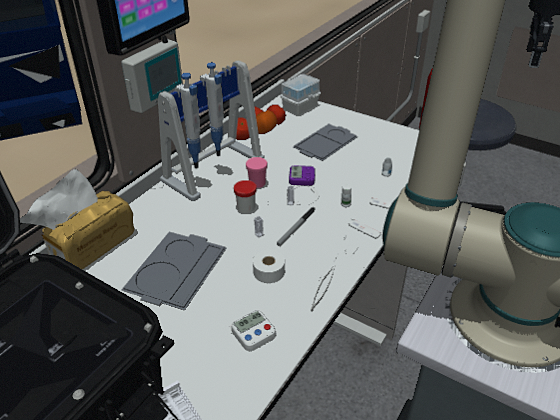

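The top view shows the red lid at (269,161), roll (208,229), marker (270,220), white timer (151,253), larger tray (174,161) and smaller tray (413,173). There are four small upright things, at (243,197), (298,198), (325,244) and (393,257). I'll zoom in on those.

```bash
cat > h.py <<'E'
import numpy as np,cv2
from rig import get_state, eyes
def load(n):
    z=np.load(f"pics/{n}0.npz"); return z['p'],z['d']
def K(c): return np.array([[c['fx'],0,c['cx']],[0,c['fy'],c['cy']],[0,0,1.]])
def und(c,uv): return cv2.undistortPoints(np.float64(uv).reshape(-1,1,2),K(c),np.array(c['dist'])).reshape(-1,2)
def plane(c,uv,z):
    n=und(c,uv); d=np.c_[n,np.ones(len(n))]@c['R']; o=-c['R'].T@c['t']
    return o+d*((z-o[2])/d[:,2])[:,None]
def proj(c,X): 
    return cv2.projectPoints(np.float64(X).reshape(-1,1,3),cv2.Rodrigues(c['R'])[0],c['t'],K(c),np.array(c['dist']))[0].reshape(-1,2)
def cloud(c,d):
    h,w=d.shape; u,v=np.meshgrid(np.arange(w),np.arange(h))
    n=und(c,np.c_[u.ravel(),v.ravel()]); P=np.c_[n,np.ones(len(n))]*d.ravel()[:,None]
    return ((P-c['t'])@c['R']).reshape(h,w,3)
E
python3 - <<'E'
from h import *
p,d=load("scene")
a=cv2.resize(p[150:270,220:400],None,fx=4.4,fy=4.4,interpolation=cv2.INTER_CUBIC)
cv2.imwrite("pics/c1.png",a[:,:,::-1])
c=eyes.camera_info("top")
p,d=load("top"); X=cloud(c,d)
for n,uv in dict(red=(269,161),pink=(309,148),timer=(151,253),roll=(200,229),m=(270,220),v1=(243,197),v2=(298,198),v3=(325,244),v4=(393,257),tab=(225,210),tr1=(174,161),tr2=(413,173)).items():
    print(n,X[uv[1],uv[0]].round(3),X[uv[1]-2:uv[1]+3,uv[0]-2:uv[0]+3,2].max().round(3))
E
```

```text
red [0.575 0.002 0.057] 0.061
pink [ 0.605 -0.085  0.058] 0.061
timer [0.367 0.272 0.016] 0.021
roll [0.424 0.155 0.033] 0.034
m [ 0.447 -0.     0.007] 0.016
v1 [0.499 0.063 0.002] 0.046
v2 [ 0.498 -0.064 -0.   ] 0.046
v3 [ 0.395 -0.122  0.05 ] 0.054
v4 [ 0.368 -0.275  0.04 ] 0.044
tab [ 0.469  0.105 -0.003] 0.003
tr1 [0.581 0.226 0.002] 0.011
tr2 [ 0.56  -0.331  0.003] 0.006
```

View pics/c1.png

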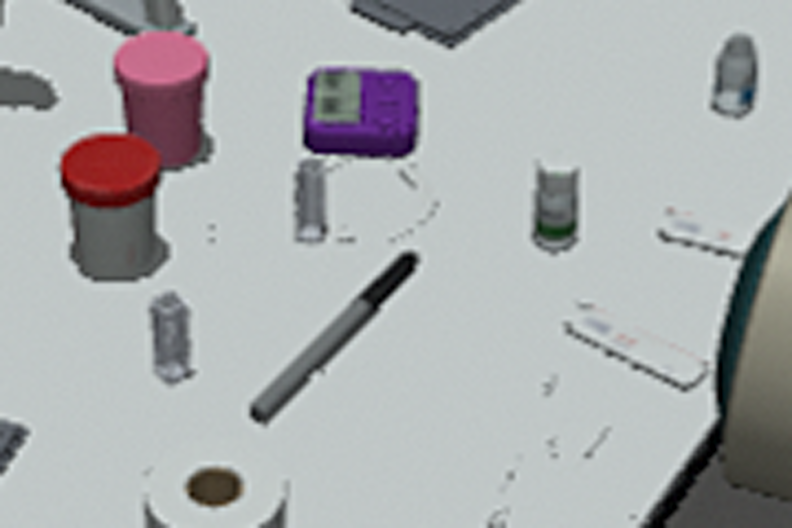

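The zoom shows the capped vial with the green band at about (325,244) in the top view, and the open blue-band vial at (393,257). The other two are cuvettes, which I'll leave alone and avoid. Next are the precise fits.

```bash
cat > fit.py <<'E'
from h import *
c=eyes.camera_info("top"); p,d=load("top"); X=cloud(c,d)
hsv=cv2.cvtColor(p,cv2.COLOR_RGB2HSV); H,S,V=[hsv[...,i].astype(int) for i in range(3)]
def blob(m,uv,r):
    m=m.copy(); k=np.zeros_like(m); k[uv[1]-r:uv[1]+r,uv[0]-r:uv[0]+r]=1; m&=k
    cs=cv2.findContours(m.astype(np.uint8),0,1)[0]; return max(cs,key=cv2.contourArea)
def circ(cn,z):
    P=plane(c,cn.reshape(-1,2),z); (x,y),r=cv2.minEnclosingCircle(np.float32(P[:,:2])); e=np.mean(P[:,:2],0); return np.round([x,y,*e,2*r],4)
def rect(cn,z):
    P=plane(c,cn.reshape(-1,2),z); (x,y),s,a=cv2.minAreaRect(np.float32(P[:,:2]*1000)); return np.round([x,y,*s,a],1)
print("red",circ(blob((S>140)&((H<10)|(H>170)),(269,161),20),.053))
raw=X[...,2]
print("roll z-mask",circ(blob(raw>0.022,(208,229),25),.03))
print("timer",rect(blob((raw>0.009)&(raw<.05),(151,253),28),.017))
print("marker",rect(blob((V<150),(270,220),36),.008))
print("vial z",circ(blob(raw>0.042,(325,244),14),.05), "open",circ(blob(raw>0.03,(393,257),14),.044))
for uv,z in (((243,197),.045),((298,198),.045)): print("cuv",rect(blob(raw>0.03,uv,12),z))
for n,uv,r in (("T1",(174,161),48),("T2",(413,173),42)):
    m=((V<140)&(S<60)).astype(np.uint8)
    cn=blob(cv2.morphologyEx(m,cv2.MORPH_OPEN,np.ones((23,23)))>0,uv,r)
    print(n,rect(cn,.006),rect(blob(m>0,uv,r),.006))
t=p.copy()
a=np.hstack([cv2.resize(p[120:205,125:225],(400,340)),cv2.resize(p[140:225,370:470],(400,340))]); cv2.imwrite("pics/c2.png",a[:,:,::-1])
print([V[v,u] for u,v in((174,140),(150,150),(190,150),(270,220),(290,220),(120,190))])
E
python3 fit.py
```

```text
red [0.5755 0.0027 0.5754 0.0025 0.0491]
roll z-mask [0.4248 0.1401 0.425  0.1395 0.0646]
timer [364.9 272.5  61.6  62.3  66.6]
marker [446.3   0.  137.3  14.8  88.3]
vial z [ 0.3955 -0.1242  0.3956 -0.1242  0.0197] open [ 0.3668 -0.2773  0.3663 -0.2775  0.0213]
cuv [500.7  61.3  14.   12.6  72.3]
cuv [500.6 -62.3  12.8  12.8  27.2]
T1 [580.1 226.7 136.5 187.1  11.2] [580.1 227.5 136.9 191.4  11.5]
T2 [ 558.3 -329.   154.6  104.3   89.3] [ 558.5 -329.5  169.7  100.9   81.5]
[np.int64(107), np.int64(106), np.int64(111), np.int64(104), np.int64(23), np.int64(152)]
```

View pics/c2.png

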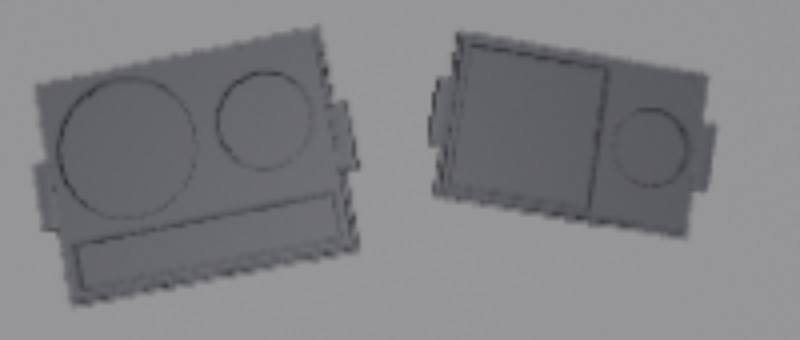

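The crop shows both trays' corners clearly. The larger has its roll recess on the +y side and its slot nearer the robot. The smaller has its timer recess on the +y side. I'll compute the recess targets from the corners and check them against the recess circles.

```bash
cat > tr.py <<'E'
from h import *
c=eyes.camera_info("top")
def pix(L,u0,v0,x0): return [(u0+(x+.5-x0)/4-.5, v0+(y+.5)/4-.5) for x,y in L]
def go(nm,L,loc,rec,chk,u0,v0,x0):
    P=plane(c,pix(L,u0,v0,x0),.006)[:,:2]; A=np.float64(loc)/1000
    am,pm=A.mean(0),P.mean(0); U,_,Vt=np.linalg.svd((A-am).T@(P-pm)); R=(U@Vt).T
    print(nm,"c",(pm-R@am).round(4),"yaw",np.degrees(np.arctan2(R[1,0],R[0,0])).round(1),"res mm",((P-(A-am)@R.T-pm)*1000).round(1).tolist())
    for k,v in rec.items(): print("  ",k,(pm+R@(np.array(v)/1000-am)).round(4))
    print("  seen circles",plane(c,pix(chk,u0,v0,x0),.006)[:,:2].round(4).tolist())
go("T1",[(38,83),(320,27),(358,250),(75,304)],[(64,84),(64,-84),(-64,-84),(-64,84)],dict(roll=(18,37),cup=(18,-46),pen=(-45,0)),[(128,147),(264,121),(210,242)],125,120,0)
go("T2",[(458,33),(708,74),(687,237),(434,193)],[(46,73),(46,-73),(-46,-73),(-46,73)],dict(timer=(0,27),vial=(0,-46)),[(531,127),(650,147)],370,140,400)
E
python3 tr.py
cat > to.py <<'E'
import sys,numpy as np
from rig import get_state
from scipy.spatial.transform import Rotation as Ro
s=get_state(); w,x,y,z=s['ee_rot']; R=Ro.from_quat([x,y,z,w]).as_matrix()
psi=np.degrees(np.arctan2(R[1,0],R[0,0])); a=list(map(float,sys.argv[1:]))
print("pos",s['position'].round(4),"psi",psi.round(1),"tilt",np.degrees(np.arccos(-R[2,2])).round(2),"t",round(s['clock'],1),"w",round(s['width'],4))
P=s['position'].copy()
for i in range(0,len(a),4):
    t=np.array(a[i:i+3]); print("->",a[i:i+4],((t-P)@R/.025).round(2), "turn",round(-(a[i+3]-psi)/6,2))
E
python3 to.py .425 .140 .2 101
```

```text
T1 c [0.5809 0.2257] yaw 11.2 res mm [[2.1, 1.8], [2.4, -0.7], [-2.2, -1.1], [-2.3, -0.0]]
   roll [0.5914 0.2655]
   cup [0.6075 0.1841]
   pen [0.5368 0.217 ]
  seen circles [[0.5915, 0.2667], [0.607, 0.1865], [0.5362, 0.2164]]
T2 c [ 0.5591 -0.3293] yaw -8.4 res mm [[1.4, 2.0], [2.0, -2.4], [-2.7, -2.3], [-0.7, 2.7]]
   timer [ 0.563  -0.3026]
   vial [ 0.5523 -0.3748]
  seen circles [[0.5626, -0.3045], [0.5523, -0.3752]]
pos [ 0.1515 -0.5542  0.2525] psi 15.3 tilt 0.09 t 0.1 w 0.0852
-> [0.425, 0.14, 0.2, 101.0] [ 17.87 -23.9    2.14] turn -14.29
```

```bash
python3 to.py .3955 -.1242 .2 81.6
```

```text
pos [ 0.1515 -0.5542  0.2525] psi 15.3 tilt 0.09 t 0.1 w 0.0852
-> [0.3955, -0.1242, 0.2, 81.6] [ 13.95 -14.02   2.13] turn -11.05
```

Emit:
drive_tool(
  rows=[
    [0.5, -0.5, 0.1, -0.5],
    [1.3, -1.3, 0.3, -1.2],
    [2.3, -2.3, 0.4, -2.2],
    [3.3, -3.3, 0.6, -3.2],
    [4.4, -4.4, 0.8, -4.2],
    [5.4, -5.4, 0.9, -5.2],
    [6.3, -6.3, 1, -6],
    [7, -7, 1, -6.5],
  ],
  grip=60,
  newtons=30,
)

```text
clock: 0.77
position: [0.2746, -0.3366, 0.2275]
ee_rot: [-0.001, 0.889, 0.458, 0.0]
contact_force: [0.0, -0.3, -0.3]
width: 0.0603
gripper_force: 0.0
```

```bash
python3 to.py .3955 -.1242 .15 81.6
```

```text
pos [ 0.2746 -0.3366  0.2275] psi 54.5 tilt 0.15 t 0.8 w 0.0603
-> [0.3955, -0.1242, 0.15, 81.6] [ 9.72 -0.98  3.12] turn -4.51
```

Emit:
drive_tool(
  rows=[
    [1, -0.1, 0.3, -0.5],
    [2.2, -0.2, 0.7, -1],
    [3.6, -0.4, 1.2, -1.7],
    [5, -0.5, 1.6, -2.4],
    [6.5, -0.6, 2.1, -3.2],
    [8, -0.8, 2.6, -4],
    [9.2, -0.9, 3, -4.5],
    [9.7, -1, 3.1, -4.5],
  ],
)

```text
clock: 1.43
position: [0.3956, -0.1247, 0.1492]
ee_rot: [-0.002, 0.757, 0.653, 0.0]
contact_force: [-0.9, -0.4, -0.3]
width: 0.06
gripper_force: 0.0
```

```bash
python3 to.py .3955 -.1242 .03 81.6; python3 - <<'E'
from h import *
p,d=eyes.get_image("wrist"); cv2.imwrite("pics/w1.png",p[:,:,::-1]); c=eyes.camera_info("wrist"); np.savez("pics/wrist0.npz",p=p,d=d)
print((-c['R'].T@c['t']).round(3)); print(proj(c,[[.3955,-.1242,.05],[.3955,-.1242,.0]]).round(0).tolist())
E
```

```text
pos [ 0.3956 -0.1247  0.1492] psi 81.5 tilt 0.21 t 1.4 w 0.06
-> [0.3955, -0.1242, 0.03, 81.6] [0.01 0.01 4.77] turn -0.01
[ 0.406 -0.054  0.269]
[[277.0, 221.0], [277.0, 204.0]]
```

View pics/w1.png

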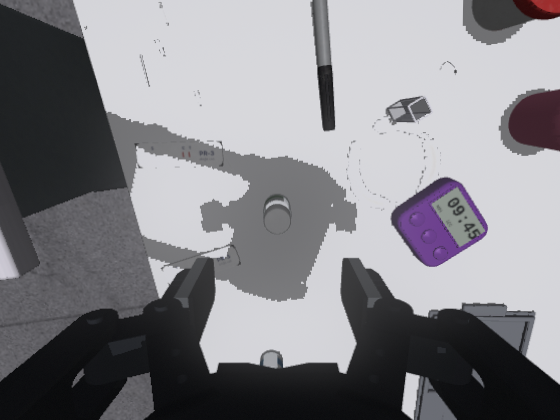

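The wrist view shows the vial top at (277,219), where I predicted (277,221), so I'm descending.

Emit:
drive_tool(
  rows=[
    [0, 0, 0.5, 0],
    [0, 0, 1.2, 0],
    [0, 0, 2, 0],
    [0, 0, 2.8, 0],
    [0, 0, 3.5, 0],
    [0, 0, 4.1, 0],
    [0, 0, 4.5, 0],
    [0, 0, 4.7, 0],
  ],
)

```text
clock: 2.15
position: [0.3945, -0.1284, 0.0321]
ee_rot: [-0.001, 0.759, 0.651, -0.001]
contact_force: [-0.2, 0.3, -0.2]
width: 0.0601
gripper_force: 0.0
```

Emit:
drive_tool(
  rows=[
    [0, 0, 0, 0],
    [0, 0, 0, 0],
    [0, 0, 0, 0],
    [0, 0, 0, 0],
    [0, 0, 0, 0],
    [0, 0, 0, 0],
    [0, 0, 0, 0],
    [0, 0, 0, 0],
  ],
  grip=15,
)

```text
clock: 2.82
position: [0.396, -0.1287, 0.034]
ee_rot: [0.001, 0.759, 0.651, 0.0]
contact_force: [-1.3, -0.4, 5.9]
width: 0.021
gripper_force: 29.8
```

Emit:
drive_tool(
  rows=[
    [0, 0, -0.3, 0],
    [0, 0, -0.8, 0],
    [0, 0, -1.5, 0],
    [0, 0, -2.2, 0],
    [0, 0, -2.8, 0],
    [0, 0, -3.4, 0],
    [0, 0, -3.8, 0],
    [0, 0, -4, 0],
  ],
)

```text
clock: 3.48
position: [0.3961, -0.1284, 0.135]
ee_rot: [0.001, 0.759, 0.651, 0.001]
contact_force: [0.4, 0.1, -0.6]
width: 0.0206
gripper_force: 29.5
```

```bash
python3 to.py .5523 -.375 .13 81.6
```

```text
pos [ 0.3961 -0.1284  0.135 ] psi 81.3 tilt 0.16 t 3.5 w 0.0206
-> [0.5523, -0.375, 0.13, 81.6] [-8.8   7.67  0.23] turn -0.05
```

Emit:
drive_tool(
  rows=[
    [-0.6, 0.5, 0, 0],
    [-1.6, 1.4, 0, 0],
    [-2.9, 2.5, 0, 0],
    [-4.3, 3.7, 0, 0],
    [-5.7, 5, 0, 0],
    [-7.1, 6.2, 0.1, 0],
    [-8.2, 7.2, 0.2, 0],
    [-8.8, 7.6, 0.2, 0],
  ],
)

```text
clock: 4.15
position: [0.5518, -0.3774, 0.1273]
ee_rot: [0.001, 0.759, 0.651, 0.0]
contact_force: [1.4, 0.1, 0.6]
width: 0.0209
gripper_force: 29.5
```

Emit:
drive_tool(
  rows=[
    [0, 0, 0, 0],
    [0, 0, 0, 0],
    [0, 0, 0, 0],
    [0, 0, 0, 0],
    [0, 0, 0, 0],
    [0, 0, 0, 0],
    [0, 0, 0, 0],
    [0, 0, 0, 0],
  ],
)

```text
clock: 4.82
position: [0.5499, -0.374, 0.1287]
ee_rot: [0.0, 0.759, 0.652, -0.0]
contact_force: [0.3, 0.1, 0.0]
width: 0.0211
gripper_force: 29.5
```

```bash
python3 to.py .5523 -.379 .06 81.6; python3 - <<'E'
from h import *
p,d=eyes.get_image("wrist"); c=eyes.camera_info("wrist"); P=proj(c,[[.5523,-.375,.0025],[.5625,-.3035,.0025]])
for u,v in P: cv2.drawMarker(p,(int(u),int(v)),(255,0,0),0,8)
cv2.imwrite("pics/w2.png",p[:,:,::-1]); print(P)
E
```

```text
pos [ 0.5499 -0.374   0.1287] psi 81.3 tilt 0.02 t 4.8 w 0.0211
-> [0.5523, -0.379, 0.06, 81.6] [-0.18  0.12  2.75] turn -0.05
[[280.1554385  210.94037309]
 [279.44797315 116.26811887]]
```

View pics/w2.png

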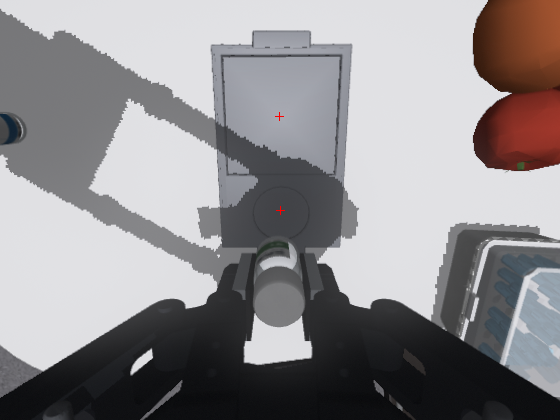

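The capped vial with the green band is held upright, and the recess circle at (281,212) matches the prediction. I'll measure where the vial sits in the grip from its cap centre at (279,297).

```bash
python3 - <<'E'
from h import *
c=eyes.camera_info("wrist"); print(plane(c,[(279,297)],.1287-.034+.05), plane(c,[(278,246)],.1287-.034+.003))
E
```

```text
[[ 0.55178414 -0.36621432  0.1447    ]] [[ 0.55166784 -0.36560001  0.0977    ]]
```

Emit:
drive_tool(
  rows=[
    [-0.1, 0, 0.3, 0],
    [-0.2, 0.1, 0.7, 0],
    [-0.3, 0.1, 1.1, 0],
    [-0.3, 0.1, 1.6, 0],
    [-0.3, 0.1, 2, 0],
    [-0.3, 0.1, 2.4, 0],
    [-0.3, 0.1, 2.6, 0],
    [-0.3, 0.1, 2.7, 0],
  ],
)

```text
clock: 5.53
position: [0.5507, -0.3819, 0.0591]
ee_rot: [-0.001, 0.759, 0.651, -0.0]
contact_force: [0.3, 0.8, 0.8]
width: 0.021
gripper_force: 29.5
```

Emit:
drive_tool(
  rows=[
    [0, 0, 0, 0],
    [0, 0, 0, 0],
    [0, 0, 0, 0],
    [0, 0, 0, 0],
    [0, 0, 0, 0],
    [0, 0, 0, 0],
    [0, 0, 0, 0],
    [0, 0, 0, 0],
  ],
)

```text
clock: 6.2
position: [0.5514, -0.3823, 0.061]
ee_rot: [0.0, 0.759, 0.651, -0.0]
contact_force: [0.2, 0.0, -0.6]
width: 0.0208
gripper_force: 29.5
```

```bash
python3 to.py .551 -.381 .037 81.6
```

```text
pos [ 0.5514 -0.3823  0.061 ] psi 81.3 tilt 0.02 t 6.2 w 0.0208
-> [0.551, -0.381, 0.037, 81.6] [ 0.05 -0.02  0.96] turn -0.05
```

Emit:
drive_tool(
  rows=[
    [0, 0, 0.2, 0],
    [0, 0, 0.4, 0],
    [0, 0, 0.6, 0],
    [0, 0, 0.8, 0],
    [0, 0, 0.9, 0],
    [0, 0, 0.95, 0],
    [0, 0, 0.95, 0],
    [0, 0, 0.95, 0],
  ],
)

```text
clock: 6.87
position: [0.5515, -0.3824, 0.037]
ee_rot: [0.0, 0.759, 0.651, 0.0]
contact_force: [-0.7, 1.0, 0.3]
width: 0.0207
gripper_force: 29.5
```

Emit:
drive_tool(
  rows=[
    [0, 0, 0, 0],
    [0, 0, 0, 0],
    [0, 0, 0, 0],
    [0, 0, 0, 0],
    [0, 0, 0, 0],
    [0, 0, 0, 0],
    [0, 0, 0, 0],
    [0, 0, 0, 0],
  ],
  grip=50,
)

```text
clock: 7.53
position: [0.5513, -0.3823, 0.0371]
ee_rot: [0.0, 0.759, 0.651, -0.0]
contact_force: [0.0, -0.3, 0.5]
width: 0.05
gripper_force: 0.0
```

Emit:
drive_tool(
  rows=[
    [0, 0, -0.3, 0],
    [0, 0, -0.8, 0],
    [0, 0, -1.5, 0],
    [0, 0, -2.3, 0],
    [0, 0, -3.2, 0],
    [0, 0, -4.2, 0],
    [0, 0, -4.9, 0],
    [0, 0, -5.3, 0],
  ],
)

```text
clock: 8.2
position: [0.5525, -0.3832, 0.174]
ee_rot: [0.003, 0.759, 0.651, 0.0]
contact_force: [-1.0, -0.8, 0.8]
width: 0.05
gripper_force: 0.0
```

```bash
python3 to.py .365 .2725 .2 66.6; python3 - <<'E'
from h import *
p,d=eyes.get_image("wrist"); c=eyes.camera_info("wrist"); P=proj(c,[[.5523,-.375,.0025],[.5523,-.375,.0525]])
for u,v in P: cv2.drawMarker(p,(int(u),int(v)),(255,0,0),0,8)
cv2.imwrite("pics/w3.png",p[:,:,::-1]); print(P)
E
```

```text
pos [ 0.5525 -0.3832  0.174 ] psi 81.3 tilt 0.36 t 8.2 w 0.05
-> [0.365, 0.2725, 0.2, 66.6] [ 24.79 -11.38  -1.18] turn 2.45
[[273.83318163 187.13796932]
 [273.66678658 200.73441956]]
```

View pics/w3.png

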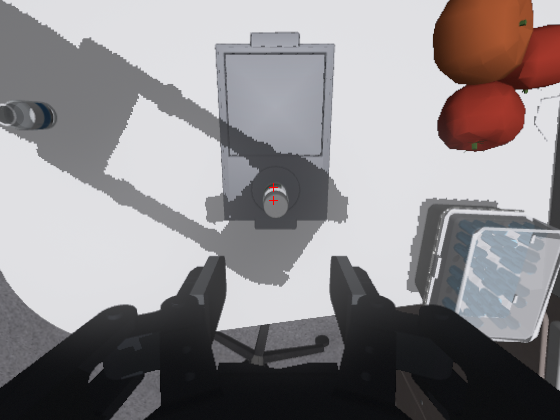

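The vial stands upright in its recess, with its cap at (276,206) against an expected (274,201), about 4 mm off and within tolerance. The timer is next.

Emit:
drive_tool(
  rows=[
    [0.8, -0.4, -0.2, 0],
    [2, -0.9, -0.5, 0],
    [3.4, -1.6, -0.8, 0],
    [4.8, -2.2, -1, 0],
    [6.2, -2.8, -1, 0],
    [7.6, -3.5, -1, 0],
    [9, -4.1, -1, 0],
    [10.4, -4.8, -1, 0],
  ],
  grip=85,
)

```text
clock: 8.92
position: [0.4711, -0.1054, 0.1942]
ee_rot: [-0.0, 0.759, 0.651, -0.0]
contact_force: [1.3, 1.2, 1.2]
width: 0.0852
gripper_force: 0.0
```

Emit:
drive_tool(
  rows=[
    [1.4, -0.7, 0, 0],
    [2.8, -1.3, 0, 0],
    [4.2, -2, 0, 0],
    [5.6, -2.6, 0, 0],
    [7, -3.3, 0, 0],
    [8.3, -3.9, 0, 0],
    [9.4, -4.4, 0, 0],
    [10.2, -4.8, 0, 0],
  ],
)

```text
clock: 9.58
position: [0.3905, 0.1652, 0.1942]
ee_rot: [-0.0, 0.758, 0.652, -0.0]
contact_force: [0.7, -0.6, 0.4]
width: 0.0846
gripper_force: 0.0
```

```bash
python3 to.py .365 .2725 .12 66.6
```

```text
pos [0.3905 0.1652 0.1942] psi 81.4 tilt 0.06 t 9.6 w 0.0846
-> [0.365, 0.2725, 0.12, 66.6] [ 4.09 -1.65  2.97] turn 2.46
```

Emit:
drive_tool(
  rows=[
    [0.6, -0.2, 0.4, 0.4],
    [1.3, -0.5, 0.9, 0.9],
    [2.1, -0.9, 1.5, 1.4],
    [2.8, -1.2, 2, 1.9],
    [3.5, -1.4, 2.5, 2.3],
    [3.9, -1.6, 2.8, 2.5],
    [4.1, -1.65, 3, 2.5],
    [4.1, -1.65, 3, 2.5],
  ],
)

```text
clock: 10.25
position: [0.3658, 0.271, 0.1183]
ee_rot: [-0.0, 0.837, 0.548, -0.001]
contact_force: [-0.0, -0.0, 0.1]
width: 0.0849
gripper_force: 0.0
```

Emit:
drive_tool(
  rows=[
    [0, 0, 0, 0],
    [0, 0, 0, 0],
    [0, 0, 0, 0],
    [0, 0, 0, 0],
    [0, 0, 0, 0],
    [0, 0, 0, 0],
    [0, 0, 0, 0],
    [0, 0, 0, 0],
  ],
)

```text
clock: 10.92
position: [0.367, 0.2706, 0.1196]
ee_rot: [0.0, 0.837, 0.547, 0.0]
contact_force: [0.9, -0.3, -0.6]
width: 0.0853
gripper_force: 0.0
```

```bash
python3 to.py .365 .2725 .030 66.6; python3 - <<'E'
from h import *
p,d=eyes.get_image("wrist"); c=eyes.camera_info("wrist"); a=np.radians(66.6); u=np.array([np.cos(a),np.sin(a)]);w=np.array([-u[1],u[0]])
P=proj(c,[[*(np.array([.365,.2725])+.031*(i*u+j*w)),.017] for i,j in((1,1),(1,-1),(-1,-1),(-1,1))])
cv2.polylines(p,[np.int32(P)],True,(255,0,0)); cv2.imwrite("pics/w4.png",p[:,:,::-1])
E
```

```text
pos [0.367  0.2706 0.1196] psi 66.3 tilt 0.01 t 10.9 w 0.0853
-> [0.365, 0.2725, 0.03, 66.6] [ 0.04 -0.1   3.58] turn -0.05
```

View pics/w4.png

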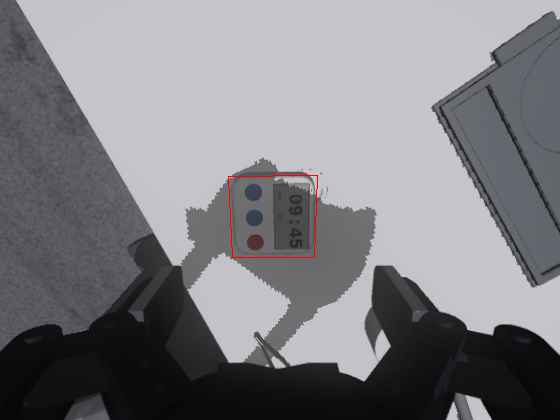

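The timer outline matches the prediction within about 1 mm. Before going down I'll read the fingertip setback from the wrist depth at two openings.

```bash
python3 - <<'E'
from h import *
s=get_state(); c=eyes.camera_info("wrist"); p,d=eyes.get_image("wrist")
z=np.load("pics/wrist0.npz")['d']
for nm,D in (("85",d),("60",z)):
    X=cloud(c,D); h=s['position'][2]-X[...,2]   # distance ahead of TCP
    r=np.linalg.norm(X[...,:2]-s['position'][:2],axis=2)
    m=(D>0)&(r<.062)&(h<.05)&(h>-.03); 
    print(nm,m.sum(),np.percentile(h[m],[90,95,98,99,99.8]).round(4))
E
```

```text
85 6106 [0.0023 0.0051 0.0076 0.0086 0.0098]
60 6165 [0.0078 0.0114 0.0142 0.0155 0.0173]
```

Emit:
drive_tool(
  rows=[
    [0.1, -0.1, 0.4, 0],
    [0.1, -0.1, 1, 0],
    [0.1, -0.1, 1.8, 0],
    [0.1, -0.1, 2.5, 0],
    [0.1, -0.1, 3.1, 0],
    [0.1, -0.1, 3.6, 0],
    [0.1, -0.1, 3.85, 0],
    [0.1, -0.1, 3.92, 0],
  ],
)

```text
clock: 11.68
position: [0.365, 0.2737, 0.0205]
ee_rot: [-0.0, 0.837, 0.547, -0.001]
contact_force: [-0.6, -0.3, 0.1]
width: 0.0853
gripper_force: 0.0
```

Emit:
drive_tool(
  rows=[
    [0, 0, 0, 0],
    [0, 0, 0, 0],
    [0, 0, 0, 0],
    [0, 0, 0, 0],
    [0, 0, 0, 0],
    [0, 0, 0, 0],
    [0, 0, 0, 0],
    [0, 0, 0, 0],
  ],
  grip=50,
  newtons=40,
)

```text
clock: 12.35
position: [0.3663, 0.2743, 0.0223]
ee_rot: [0.0, 0.837, 0.547, 0.001]
contact_force: [-0.6, -0.9, 6.4]
width: 0.0606
gripper_force: 44.0
```

Emit:
drive_tool(
  rows=[
    [0, 0, -0.2, 0],
    [0, 0, -0.6, 0],
    [0, 0, -1.2, 0],
    [0, 0, -2, 0],
    [0, 0, -2.8, 0],
    [0, 0, -3.6, 0],
    [0, 0, -4.2, 0],
    [0, 0, -4.5, 0],
  ],
)

```text
clock: 13.02
position: [0.3663, 0.2743, 0.1361]
ee_rot: [0.0, 0.837, 0.547, 0.002]
contact_force: [1.7, -1.2, -0.9]
width: 0.0605
gripper_force: 43.5
```

```bash
python3 to.py .5628 -.3035 .13 81.6
```

```text
pos [0.3663 0.2743 0.1361] psi 66.3 tilt 0.19 t 13.0 w 0.0605
-> [0.5628, -0.3035, 0.13, 81.6] [-18.    16.49   0.23] turn -2.55
```

Emit:
drive_tool(
  rows=[
    [-0.6, 0.5, 0, -0.1],
    [-1.6, 1.5, 0, -0.4],
    [-2.7, 2.5, 0, -0.7],
    [-3.8, 3.5, 0, -1.1],
    [-4.9, 4.5, 0, -1.5],
    [-6, 5.5, 0, -1.9],
    [-7.1, 6.5, 0, -2.3],
    [-8.2, 7.5, 0, -2.5],
  ],
)

```text
clock: 13.68
position: [0.4544, 0.0091, 0.1337]
ee_rot: [-0.0, 0.758, 0.652, -0.0]
contact_force: [0.2, 0.6, -0.5]
width: 0.0607
gripper_force: 43.5
```

```bash
python3 to.py .5628 -.3035 .13 81.6
```

```text
pos [0.4544 0.0091 0.1337] psi 81.4 tilt 0.06 t 13.7 w 0.0607
-> [0.5628, -0.3035, 0.13, 81.6] [-11.71   6.16   0.14] turn -0.04
```

Emit:
drive_tool(
  rows=[
    [-1.3, 0.7, 0, 0],
    [-2.6, 1.4, 0, 0],
    [-4, 2.1, 0, 0],
    [-5.3, 2.8, 0, 0],
    [-6.5, 3.4, 0, 0],
    [-7.7, 4, 0, 0],
    [-8.8, 4.6, 0, 0],
    [-9.8, 5.1, 0, 0],
  ],
)

```text
clock: 14.35
position: [0.5438, -0.2526, 0.1333]
ee_rot: [-0.0, 0.759, 0.651, -0.0]
contact_force: [0.1, 0.2, 0.7]
width: 0.0608
gripper_force: 43.5
```

Emit:
drive_tool(
  rows=[
    [-0.7, 0.4, 0, 0],
    [-1.3, 0.7, 0, 0],
    [-1.7, 0.9, 0, 0],
    [-1.9, 1, 0, 0],
    [-1.9, 1, 0, 0],
    [-1.9, 1, 0, 0],
    [-1.9, 1, 0, 0],
    [-1.9, 1, 0, 0],
  ],
)

```text
clock: 15.02
position: [0.5609, -0.3001, 0.1342]
ee_rot: [-0.0, 0.758, 0.652, -0.0]
contact_force: [0.1, 0.4, -0.0]
width: 0.0605
gripper_force: 43.5
```

```bash
python3 to.py .5628 -.3035 .05 81.6; python3 - <<'E'
from h import *
p,d=eyes.get_image("wrist"); c=eyes.camera_info("wrist"); P=proj(c,[[.5628,-.3035,.0025]])
for u,v in P: cv2.drawMarker(p,(int(u),int(v)),(255,0,0),0,8)
cv2.imwrite("pics/w5.png",p[:,:,::-1])
E
```

```text
pos [ 0.5609 -0.3001  0.1342] psi 81.3 tilt 0.04 t 15.0 w 0.0605
-> [0.5628, -0.3035, 0.05, 81.6] [-0.12  0.1   3.37] turn -0.04
```

View pics/w5.png

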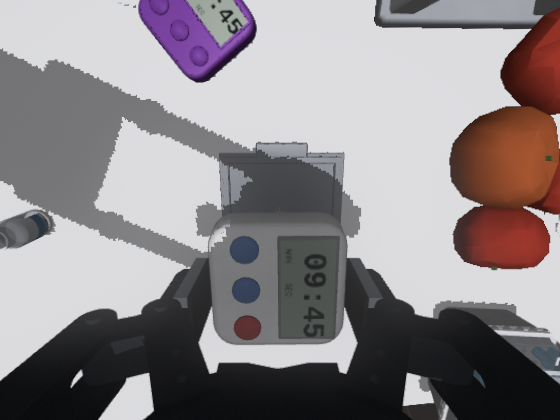

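The timer is held square to the tray, with its face centred at about (279,278). I'll check its offset from the TCP.

```bash
python3 - <<'E'
from h import *
s=get_state();c=eyes.camera_info("wrist"); print(plane(c,[(279,278),(211,278),(347,278),(279,212),(279,344)],.129)[:,:2].round(4).tolist(),s['position'])
E
```

```text
[[0.5624, -0.2959], [0.5335, -0.2915], [0.5914, -0.3003], [0.5668, -0.2666], [0.5574, -0.3291]] [ 0.56099564 -0.30026525  0.13420696]
```

Emit:
drive_tool(
  rows=[
    [-0.1, 0.1, 0.3, 0],
    [-0.2, 0.1, 0.9, 0],
    [-0.2, 0.1, 1.5, 0],
    [-0.2, 0.1, 2.1, 0],
    [-0.2, 0.1, 2.6, 0],
    [-0.2, 0.1, 3, 0],
    [-0.2, 0.1, 3.2, 0],
    [-0.2, 0.1, 3.3, 0],
  ],
)

```text
clock: 15.73
position: [0.5626, -0.3063, 0.0505]
ee_rot: [-0.001, 0.759, 0.651, -0.0]
contact_force: [-0.4, 0.9, -0.2]
width: 0.0606
gripper_force: 43.5
```

Emit:
drive_tool(
  rows=[
    [0, 0, 0, 0],
    [0, 0, 0.1, 0],
    [0, 0, 0.3, 0],
    [0, 0, 0.5, 0],
    [0, 0, 0.7, 0],
    [0, 0, 0.9, 0],
    [0, 0, 1, 0],
    [0, 0, 1, 0],
  ],
)

```text
clock: 16.4
position: [0.5624, -0.3063, 0.0256]
ee_rot: [-0.001, 0.759, 0.651, -0.0]
contact_force: [-0.7, -0.1, -0.9]
width: 0.0606
gripper_force: 43.5
```

```bash
python3 to.py .5616 -.3058 .0248 81.6
```

```text
pos [ 0.5624 -0.3063  0.0256] psi 81.3 tilt 0.1 t 16.4 w 0.0606
-> [0.5616, -0.3058, 0.0248, 81.6] [ 0.02 -0.04  0.03] turn -0.05
```

Emit:
drive_tool(
  rows=[
    [0, 0, 0, 0],
    [0, 0, 0, 0],
    [0, 0, 0, 0],
    [0, 0, 0, 0],
    [0, 0, 0, 0],
    [0, 0, 0, 0],
    [0, 0, 0, 0],
    [0, 0, 0, 0],
  ],
  grip=80,
)

```text
clock: 17.07
position: [0.563, -0.3067, 0.0266]
ee_rot: [0.0, 0.759, 0.651, 0.0]
contact_force: [0.4, 0.6, -0.1]
width: 0.0797
gripper_force: 0.0
```

Emit:
drive_tool(
  rows=[
    [0, 0, -0.3, 0],
    [0, 0, -0.8, 0],
    [0, 0, -1.6, 0],
    [0, 0, -2.6, 0],
    [0, 0, -3.6, 0],
    [0, 0, -4.6, 0],
    [0, 0, -5.2, 0],
    [0, 0, -5.6, 0],
  ],
)

```text
clock: 17.73
position: [0.5638, -0.3072, 0.1697]
ee_rot: [0.002, 0.759, 0.651, 0.001]
contact_force: [0.0, -0.3, -0.2]
width: 0.0801
gripper_force: 0.0
```

```bash
python3 to.py .425 .140 .16 101.2; python3 - <<'E'
from h import *
p,d=eyes.get_image("wrist"); cv2.imwrite("pics/w6.png",p[:,:,::-1])
E
```

```text
pos [ 0.5638 -0.3072  0.1697] psi 81.3 tilt 0.25 t 17.7 w 0.0801
-> [0.425, 0.14, 0.16, 101.2] [16.84 -8.2   0.32] turn -3.32
```

View pics/w6.png

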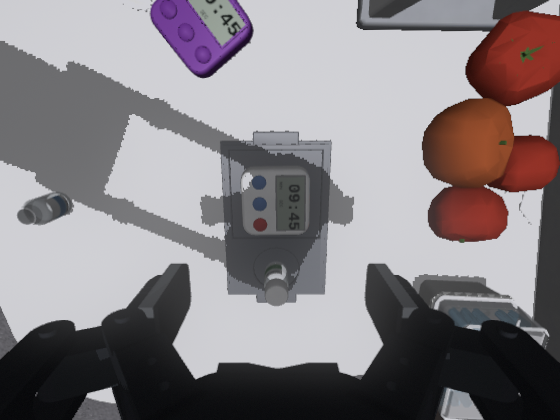

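The timer sits inside its square recess, centred at about (275,201), and the vial stands at (276,285). The roll is next.

Emit:
drive_tool(
  rows=[
    [0.8, -0.4, 0, 0],
    [2, -1, 0, 0],
    [3.4, -1.7, 0, 0],
    [4.8, -2.3, 0, 0],
    [6.2, -3, 0, 0],
    [7.6, -3.7, 0, 0],
    [9, -4.4, 0, 0],
    [10.4, -5.1, 0, 0],
  ],
  grip=85,
)

```text
clock: 18.45
position: [0.4747, -0.0287, 0.1658]
ee_rot: [-0.001, 0.759, 0.651, -0.0]
contact_force: [1.3, 0.2, -0.6]
width: 0.085
gripper_force: 0.0
```

Emit:
drive_tool(
  rows=[
    [1.4, -0.7, 0.1, -0.4],
    [2.7, -1.3, 0.2, -0.9],
    [3.9, -1.9, 0.3, -1.5],
    [5, -2.4, 0.3, -2.1],
    [5.8, -2.8, 0.3, -2.7],
    [6.3, -3, 0.3, -3.2],
    [6.4, -3.1, 0.3, -3.3],
    [6.4, -3.1, 0.3, -3.3],
  ],
)

```text
clock: 19.12
position: [0.423, 0.14, 0.1585]
ee_rot: [-0.0, 0.635, 0.773, -0.001]
contact_force: [0.1, 0.1, -0.5]
width: 0.0855
gripper_force: 0.0
```

Emit:
drive_tool(
  rows=[
    [0, 0, 0, 0],
    [0, 0, 0, 0],
    [0, 0, 0, 0],
    [0, 0, 0, 0],
    [0, 0, 0, 0],
    [0, 0, 0, 0],
    [0, 0, 0, 0],
    [0, 0, 0, 0],
  ],
)

```text
clock: 19.78
position: [0.424, 0.1394, 0.159]
ee_rot: [0.0, 0.636, 0.772, -0.0]
contact_force: [-0.1, 0.4, 0.1]
width: 0.0851
gripper_force: 0.0
```

```bash
python3 to.py .425 .1400 .025 101.2; python3 - <<'E'
from h import *
p,d=eyes.get_image("wrist"); c=eyes.camera_info("wrist"); X=cloud(c,d)
s=get_state()['position']; r=np.linalg.norm(X[...,:2]-[.425,.14],axis=2)
m=((d>0)&(X[...,2]>.02)&(X[...,2]<.04)&(r<.05)).astype(np.uint8)
cn=max(cv2.findContours(m,0,1)[0],key=cv2.contourArea); P=plane(c,cn.reshape(-1,2),.03)
print(cv2.minEnclosingCircle(np.float32(P[:,:2])), P.mean(0), np.median(X[...,2][m>0]))
E
```

```text
pos [0.424  0.1394 0.159 ] psi 101.1 tilt 0.01 t 19.8 w 0.0851
-> [0.425, 0.14, 0.025, 101.2] [0.02 0.04 5.36] turn -0.02
((0.4235181212425232, 0.13866470754146576), 0.03103581815958023) [0.42352524 0.13915416 0.03      ] 0.02921962721429444
```

Emit:
drive_tool(
  rows=[
    [0, 0, 0.5, 0],
    [0, 0, 1.3, 0],
    [0, 0, 2.3, 0],
    [0, 0, 3.3, 0],
    [0, 0, 4.2, 0],
    [0, 0, 4.9, 0],
    [0, 0, 5.3, 0],
    [0, 0, 5.35, 0],
  ],
)

```text
clock: 20.5
position: [0.4225, 0.1393, 0.0235]
ee_rot: [-0.001, 0.635, 0.772, -0.002]
contact_force: [0.4, -0.7, 0.3]
width: 0.085
gripper_force: 0.0
```

Emit:
drive_tool(
  rows=[
    [0, 0, 0, 0],
    [0, 0, 0, 0],
    [0, 0, 0, 0],
    [0, 0, 0, 0],
    [0, 0, 0, 0],
    [0, 0, 0, 0],
    [0, 0, 0, 0],
    [0, 0, 0, 0],
  ],
  grip=50,
)

```text
clock: 21.17
position: [0.4249, 0.1397, 0.0263]
ee_rot: [0.001, 0.635, 0.772, 0.001]
contact_force: [0.0, -0.1, 6.1]
width: 0.0588
gripper_force: 43.7
```

```bash
python3 to.py .5914 .266 .1 101.2
```

```text
pos [0.4249 0.1397 0.0263] psi 101.1 tilt 0.14 t 21.2 w 0.0588
-> [0.5914, 0.266, 0.1, 101.2] [ 3.67  7.51 -2.93] turn -0.02
```

Emit:
drive_tool(
  rows=[
    [0, 0, -0.2, 0],
    [0, 0, -0.6, 0],
    [0, 0, -1.2, 0],
    [0, 0, -1.9, 0],
    [0, 0, -2.5, 0],
    [0.1, 0.1, -2.9, 0],
    [0.3, 0.5, -3.1, 0],
    [0.6, 1.2, -3.2, 0],
  ],
)

```text
clock: 21.83
position: [0.4492, 0.1597, 0.1065]
ee_rot: [-0.0, 0.636, 0.772, -0.0]
contact_force: [-0.3, 0.0, 0.1]
width: 0.059
gripper_force: 43.2
```

Emit:
drive_tool(
  rows=[
    [0.4, 0.8, 0, 0],
    [0.9, 1.8, 0, 0],
    [1.4, 2.9, 0, 0],
    [1.9, 4, 0, 0],
    [2.4, 5, 0, 0],
    [2.8, 5.8, 0, 0],
    [3, 6.2, 0, 0],
    [3.1, 6.3, 0, 0],
  ],
)

```text
clock: 22.5
position: [0.592, 0.2676, 0.1051]
ee_rot: [0.0, 0.635, 0.772, 0.001]
contact_force: [-0.1, 0.0, -0.5]
width: 0.059
gripper_force: 43.2
```

Emit:
drive_tool(
  rows=[
    [0, 0, 0, 0],
    [0, 0, 0, 0],
    [0, 0, 0, 0],
    [0, 0, 0, 0],
    [0, 0, 0, 0],
    [0, 0, 0, 0],
    [0, 0, 0, 0],
    [0, 0, 0, 0],
  ],
)

```text
clock: 23.17
position: [0.5901, 0.2662, 0.1054]
ee_rot: [0.0, 0.636, 0.772, 0.0]
contact_force: [0.2, 0.6, 0.1]
width: 0.0589
gripper_force: 43.2
```

```bash
python3 to.py .5914 .266 .0298 101.2;  python3 - <<'E'
from h import *
p,d=eyes.get_image("wrist"); c=eyes.camera_info("wrist"); P=proj(c,[[.5914,.266,.0025],[.607,.1855,.0025],[.5365,.217,.0025]])
for u,v in P: cv2.drawMarker(p,(int(u),int(v)),(255,0,0),0,8)
cv2.imwrite("pics/w7.png",p[:,:,::-1])
E
```

```text
pos [0.5901 0.2662 0.1054] psi 101.1 tilt 0.01 t 23.2 w 0.0589
-> [0.5914, 0.266, 0.0298, 101.2] [-0.02  0.05  3.02] turn -0.02
```

View pics/w7.png

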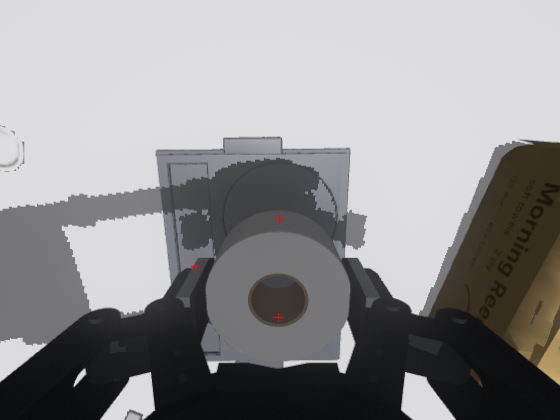

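The roll is held level and lined up over the round recess centred at about (280,218), so I'm lowering it.

Emit:
drive_tool(
  rows=[
    [0, 0, 0.3, 0],
    [0, 0, 0.8, 0],
    [0, 0, 1.4, 0],
    [0, 0, 1.9, 0],
    [0, 0, 2.4, 0],
    [0, 0, 2.7, 0],
    [0, 0, 2.9, 0],
    [0, 0, 3, 0],
  ],
)

```text
clock: 23.88
position: [0.5898, 0.2662, 0.0293]
ee_rot: [-0.0, 0.635, 0.772, -0.001]
contact_force: [-0.6, 0.1, 0.1]
width: 0.0587
gripper_force: 43.2
```

Emit:
drive_tool(
  rows=[
    [0, 0, 0, 0],
    [0, 0, 0, 0],
    [0, 0, 0, 0],
    [0, 0, 0, 0],
    [0, 0, 0, 0],
    [0, 0, 0, 0],
    [0, 0, 0, 0],
    [0, 0, 0, 0],
  ],
  grip=78,
)

```text
clock: 24.55
position: [0.5902, 0.2664, 0.0304]
ee_rot: [0.0, 0.636, 0.772, 0.0]
contact_force: [0.6, 0.7, -0.3]
width: 0.078
gripper_force: 0.0
```

Emit:
drive_tool(
  rows=[
    [0, 0, -0.3, 0],
    [0, 0, -0.8, 0],
    [0, 0, -1.6, 0],
    [0, 0, -2.6, 0],
    [0, 0, -3.6, 0],
    [0, 0, -4.5, 0],
    [0, 0, -5, 0],
    [0, 0, -5.2, 0],
  ],
)

```text
clock: 25.22
position: [0.5916, 0.2669, 0.1638]
ee_rot: [0.002, 0.635, 0.772, 0.002]
contact_force: [0.7, -0.7, 0.2]
width: 0.078
gripper_force: 0.0
```

```bash
python3 to.py .4463 0 .15 88.3
```

```text
pos [0.5916 0.2669 0.1638] psi 101.1 tilt 0.32 t 25.2 w 0.078
-> [0.4463, 0.0, 0.15, 88.3] [-9.36 -7.76  0.5 ] turn 2.13
```

Emit:
drive_tool(
  rows=[
    [-0.6, -0.5, 0, 0.1],
    [-1.7, -1.4, 0.1, 0.3],
    [-2.9, -2.4, 0.2, 0.6],
    [-4.1, -3.4, 0.3, 0.9],
    [-5.3, -4.4, 0.4, 1.2],
    [-6.5, -5.4, 0.5, 1.6],
    [-7.6, -6.3, 0.5, 1.9],
    [-8.5, -7.1, 0.5, 2.1],
  ],
  grip=45,
)

```text
clock: 25.88
position: [0.4546, 0.022, 0.1472]
ee_rot: [-0.0, 0.717, 0.697, -0.001]
contact_force: [-0.2, -0.3, -0.3]
width: 0.0448
gripper_force: 0.0
```

```bash
python3 to.py .4463 0 .12 88.3
```

```text
pos [0.4546 0.022  0.1472] psi 88.4 tilt 0.11 t 25.9 w 0.0448
-> [0.4463, 0.0, 0.12, 88.3] [-0.89 -0.31  1.09] turn 0.02
```

Emit:
drive_tool(
  rows=[
    [-0.3, -0.1, 0.3, 0],
    [-0.6, -0.2, 0.6, 0],
    [-0.8, -0.3, 0.9, 0],
    [-0.9, -0.3, 1.1, 0],
    [-0.9, -0.3, 1.1, 0],
    [-0.9, -0.3, 1.1, 0],
    [-0.9, -0.3, 1.1, 0],
    [-0.9, -0.3, 1.1, 0],
  ],
)

```text
clock: 26.55
position: [0.4494, 0.0019, 0.1204]
ee_rot: [0.0, 0.716, 0.698, 0.0]
contact_force: [0.4, -0.6, 0.2]
width: 0.045
gripper_force: 0.0
```

```bash
python3 - <<'E'
from h import *
p,d=eyes.get_image("wrist"); c=eyes.camera_info("wrist")
P=proj(c,[[.4463,0,.011]]); cv2.drawMarker(p,tuple(int(v) for v in P[0]),(255,0,0),0,8)
cv2.imwrite("pics/w8.png",p[:,:,::-1])
E
python3 to.py .4463 0 .027 88.3
```

```text
pos [0.4493 0.0019 0.1205] psi 88.5 tilt 0.04 t 26.6 w 0.0451
-> [0.4463, 0.0, 0.027, 88.3] [-0.08 -0.12  3.74] turn 0.04
```

View pics/w8.png

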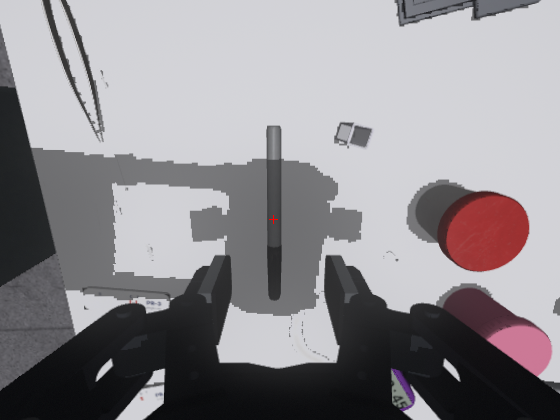

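The marker is aligned with the pads, running from (274,126) to (275,299), so I'm descending.

Emit:
drive_tool(
  rows=[
    [-0.1, -0.1, 0.3, 0],
    [-0.1, -0.1, 0.9, 0],
    [-0.1, -0.1, 1.6, 0],
    [-0.1, -0.1, 2.3, 0],
    [-0.1, -0.1, 2.9, 0],
    [-0.1, -0.1, 3.4, 0],
    [-0.1, -0.1, 3.7, 0],
    [-0.1, -0.1, 3.74, 0],
  ],
)

```text
clock: 27.27
position: [0.445, -0.0009, 0.0254]
ee_rot: [-0.001, 0.716, 0.698, -0.001]
contact_force: [0.5, -0.9, 0.2]
width: 0.0452
gripper_force: 0.0
```

Emit:
drive_tool(
  rows=[
    [0, 0, 0, 0],
    [0, 0, 0, 0],
    [0, 0, 0, 0],
    [0, 0, 0, 0],
    [0, 0, 0, 0],
    [0, 0, 0, 0],
    [0, 0, 0, 0],
    [0, 0, 0, 0],
  ],
  grip=3,
)

```text
clock: 27.93
position: [0.4469, -0.0011, 0.0276]
ee_rot: [0.001, 0.716, 0.698, 0.001]
contact_force: [1.0, 0.3, 5.6]
width: 0.0098
gripper_force: 40.7
```

Emit:
drive_tool(
  rows=[
    [0, 0, -0.2, 0],
    [0, 0, -0.6, 0],
    [0, 0, -1.2, 0],
    [0, 0, -1.8, 0],
    [0, 0, -2.4, 0],
    [0, 0, -2.8, 0],
    [0, 0, -3, 0],
    [0, 0, -3, 0],
  ],
)

```text
clock: 28.6
position: [0.4468, -0.0011, 0.1029]
ee_rot: [0.001, 0.716, 0.698, 0.001]
contact_force: [0.3, -0.9, -0.8]
width: 0.0095
gripper_force: 40.0
```

```bash
python3 to.py .5365 .217 .1 101.2
```

```text
pos [ 0.4468 -0.0011  0.1029] psi 88.5 tilt 0.14 t 28.6 w 0.0095
-> [0.5365, 0.217, 0.1, 101.2] [8.82 3.36 0.12] turn -2.12
```

Emit:
drive_tool(
  rows=[
    [0.6, 0.2, 0, -0.1],
    [1.7, 0.6, 0, -0.4],
    [3, 1.1, 0, -0.7],
    [4.4, 1.7, 0, -1.1],
    [5.8, 2.2, 0, -1.5],
    [7.1, 2.7, 0, -1.8],
    [8.2, 3.1, 0, -2.1],
    [8.8, 3.3, 0, -2.1],
  ],
)

```text
clock: 29.27
position: [0.5353, 0.2197, 0.1007]
ee_rot: [-0.0, 0.635, 0.773, 0.0]
contact_force: [0.8, 0.1, -0.1]
width: 0.0102
gripper_force: 40.0
```

Emit:
drive_tool(
  rows=[
    [0, 0, 0, 0],
    [0, 0, 0, 0],
    [0, 0, 0, 0],
    [0, 0, 0, 0],
    [0, 0, 0, 0],
    [0, 0, 0, 0],
    [0, 0, 0, 0],
    [0, 0, 0, 0],
  ],
)

```text
clock: 29.93
position: [0.5345, 0.2162, 0.102]
ee_rot: [0.0, 0.636, 0.772, 0.0]
contact_force: [-0.5, -0.7, 0.1]
width: 0.01
gripper_force: 40.0
```

```bash
python3 to.py .5365 .217 .0301 101.2;  python3 - <<'E'
from h import *
p,d=eyes.get_image("wrist"); c=eyes.camera_info("wrist"); P=proj(c,[[.5365,.217,.0025],[.5365,.217,.082]])
for u,v in P: cv2.drawMarker(p,(int(u),int(v)),(255,0,0),0,8)
cv2.imwrite("pics/w9.png",p[:,:,::-1])
E
```

```text
pos [0.5345 0.2162 0.102 ] psi 101.0 tilt 0.02 t 29.9 w 0.01
-> [0.5365, 0.217, 0.0301, 101.2] [0.02 0.08 2.87] turn -0.03
```

View pics/w9.png

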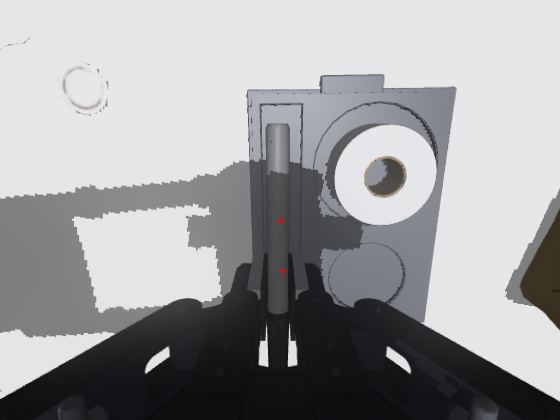

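The marker lies along the slot, with its far end at (278,124). I'll check its offset along the slot, and the roll's centre at (386,175).

```bash
python3 - <<'E'
from h import *
s=get_state()['position'];c=eyes.camera_info("wrist"); a=np.radians(11.2); Y=np.array([-np.sin(a),np.cos(a)])
e=plane(c,[(278,124),(278,200)],s[2]-.0276+.009)[:,:2]; print("marker ctr est",e[0]-.0685*Y, "axis pt",e[1], s)
T=np.array([.5809,.2257]); R=np.array([[np.cos(a),-np.sin(a)],[np.sin(a),np.cos(a)]])
print("roll tray-frame mm",((plane(c,[(386,175)],.0325)[0,:2]-T)@R*1000).round(1), "recess edges",((plane(c,[(313,175),(440,158),(279,105),(279,180)],.006)[:,:2]-T)@R*1000).round(1).tolist())
E
```

```text
marker ctr est [0.53472877 0.21621612] axis pt [0.52768529 0.25151168] [0.53447403 0.21635732 0.10190651]
roll tray-frame mm [17.  37.9] recess edges [[-23.3, 33.4], [60.5, 44.4], [-46.3, 78.3], [-46.3, 30.0]]
```

The roll is at (17.0, 37.9) in the tray frame against a target of (18, 37), and the marker is centred. Lowering the marker now.

Emit:
drive_tool(
  rows=[
    [0, 0.1, 0.3, 0],
    [0, 0.1, 0.8, 0],
    [0, 0.1, 1.3, 0],
    [0, 0.1, 1.8, 0],
    [0, 0.1, 2.2, 0],
    [0, 0.1, 2.6, 0],
    [0, 0.1, 2.8, 0],
    [0, 0.1, 2.85, 0],
  ],
)

```text
clock: 30.65
position: [0.5363, 0.217, 0.0301]
ee_rot: [-0.001, 0.635, 0.772, -0.001]
contact_force: [-3.3, -1.0, 9.4]
width: 0.0096
gripper_force: 41.1
```

Emit:
drive_tool(
  rows=[
    [0, 0, 0, 0],
    [0, 0, 0, 0],
    [0, 0, 0, 0],
    [0, 0, 0, 0],
    [0, 0, 0, 0],
    [0, 0, 0, 0],
    [0, 0, 0, 0],
    [0, 0, 0, 0],
  ],
  grip=25,
)

```text
clock: 31.32
position: [0.537, 0.2172, 0.0305]
ee_rot: [0.0, 0.635, 0.772, 0.0]
contact_force: [1.2, 0.2, -0.1]
width: 0.025
gripper_force: 0.0
```

Emit:
drive_tool(
  rows=[
    [0, 0, -0.3, 0],
    [0, 0, -0.8, 0],
    [0, 0, -1.6, 0],
    [0, 0, -2.6, 0],
    [0, 0, -3.6, 0],
    [0, 0, -4.5, 0],
    [0, 0, -5, 0],
    [0, 0, -5.2, 0],
  ],
)

```text
clock: 31.98
position: [0.5383, 0.2176, 0.1638]
ee_rot: [0.002, 0.635, 0.772, 0.002]
contact_force: [0.3, 0.5, -0.2]
width: 0.025
gripper_force: 0.0
```

```bash
python3 to.py .5755 .0026 .16 101.2
```

```text
pos [0.5383 0.2176 0.1638] psi 101.1 tilt 0.31 t 32.0 w 0.025
-> [0.5755, 0.0026, 0.16, 101.2] [-8.73 -0.19  0.15] turn -0.02
```

Emit:
drive_tool(
  rows=[
    [-0.7, 0, 0, 0],
    [-1.8, 0, 0, 0],
    [-3.1, -0.1, 0, 0],
    [-4.5, -0.1, 0.1, 0],
    [-5.8, -0.1, 0.1, 0],
    [-7.1, -0.2, 0.1, 0],
    [-8.2, -0.2, 0.1, 0],
    [-8.7, -0.2, 0.1, 0],
  ],
  grip=80,
)

```text
clock: 32.65
position: [0.574, -0.0005, 0.1575]
ee_rot: [0.0, 0.636, 0.771, -0.001]
contact_force: [0.6, -0.9, -0.9]
width: 0.0799
gripper_force: 0.0
```

Emit:
drive_tool(
  rows=[
    [0, 0, 0, 0],
    [0, 0, 0, 0],
    [0, 0, 0, 0],
    [0, 0, 0, 0],
    [0, 0, 0, 0],
    [0, 0, 0, 0],
    [0, 0, 0, 0],
    [0, 0, 0, 0],
  ],
)

```text
clock: 33.32
position: [0.5738, 0.0033, 0.1581]
ee_rot: [0.0, 0.635, 0.772, 0.0]
contact_force: [-0.2, 0.1, -0.5]
width: 0.0799
gripper_force: 0.0
```

```bash
python3 - <<'E'
from h import *
p,d=eyes.get_image("wrist"); c=eyes.camera_info("wrist"); h=cv2.cvtColor(p,cv2.COLOR_RGB2HSV); X=cloud(c,d)
m=((h[...,1]>150)&((h[...,0]<8)|(h[...,0]>172))&(X[...,2]>.045)&(np.linalg.norm(X[...,:2]-[.5755,.0026],axis=2)<.05)).astype(np.uint8)
cn=max(cv2.findContours(m,0,1)[0],key=cv2.contourArea); P=plane(c,cn.reshape(-1,2),.058)
print(cv2.minEnclosingCircle(np.float32(P[:,:2])),P.mean(0),np.median(X[...,2][m>0]))
E
python3 to.py .5755 .0026 .055 101.2
```

```text
pos [0.5738 0.0032 0.1581] psi 101.1 tilt 0.01 t 33.4 w 0.0799
-> [0.5755, 0.0026, 0.055, 101.2] [-0.04  0.06  4.12] turn -0.01Traceback (most recent call last):
  File "<stdin>", line 4, in <module>
ValueError: max() iterable argument is empty
```

```bash
python3 - <<'E'
from h import *
p,d=eyes.get_image("wrist"); c=eyes.camera_info("wrist"); X=cloud(c,d)
uv=proj(c,[[.5755,.0026,.058]])[0]; print(uv,p[int(uv[1]),int(uv[0])],X[int(uv[1]),int(uv[0])])
m=((d>0)&(abs(X[...,2]-.058)<.006)&(np.linalg.norm(X[...,:2]-[.5755,.0026],axis=2)<.04)).astype(np.uint8)
cn=max(cv2.findContours(m,0,1)[0],key=cv2.contourArea); P=plane(c,cn.reshape(-1,2),.058)
print(cv2.minEnclosingCircle(np.float32(P[:,:2])),P.mean(0))
E
```

```text
[279.74915661 221.40016486] [82 40 41] [0.57498402 0.00245885 0.0569475 ]
((0.5754928588867188, 0.002543550916016102), 0.02527451701462269) [0.57518138 0.00271909 0.058     ]
```

The lid measures 50.5 mm across and is centred at (0.5755, 0.0025). It is only in shadow, which is why the colour mask missed it. Grasping.

Emit:
drive_tool(
  rows=[
    [0, 0.1, 0.4, 0],
    [0, 0.1, 1, 0],
    [0, 0.1, 1.8, 0],
    [0, 0.1, 2.5, 0],
    [0, 0.1, 3.2, 0],
    [0, 0.1, 3.8, 0],
    [0, 0.1, 4.1, 0],
    [0, 0.1, 4.12, 0],
  ],
)

```text
clock: 34.08
position: [0.5749, 0.0034, 0.0528]
ee_rot: [-0.002, 0.636, 0.772, -0.001]
contact_force: [0.5, -0.0, 0.8]
width: 0.0803
gripper_force: 0.0
```

Emit:
drive_tool(
  rows=[
    [0, 0, 0, 0],
    [0, 0, 0, 0],
    [0, 0, 0, 0],
    [0, 0, 0, 0],
    [0, 0, 0, 0],
    [0, 0, 0, 0],
    [0, 0, 0, 0],
    [0, 0, 0, 0],
  ],
  grip=40,
)

```text
clock: 34.75
position: [0.5772, 0.0032, 0.0562]
ee_rot: [0.001, 0.635, 0.772, 0.001]
contact_force: [-0.1, 0.1, 5.6]
width: 0.0488
gripper_force: 41.3
```

Emit:
drive_tool(
  rows=[
    [0, 0, -0.2, 0],
    [0, 0, -0.6, 0],
    [0, 0, -1.2, 0],
    [0, 0, -1.8, 0],
    [0, 0, -2.4, 0],
    [0, 0, -2.8, 0],
    [0, 0, -3.1, 0],
    [0, 0, -3.2, 0],
  ],
)

```text
clock: 35.42
position: [0.5768, 0.0032, 0.1365]
ee_rot: [0.001, 0.635, 0.772, 0.001]
contact_force: [-0.6, 0.2, -0.6]
width: 0.0486
gripper_force: 41.3
```

```bash
python3 to.py .607 .185 .135 101.2
```

```text
pos [0.5768 0.0032 0.1365] psi 101.1 tilt 0.13 t 35.4 w 0.0486
-> [0.607, 0.185, 0.135, 101.2] [6.9  2.58 0.06] turn -0.02
```

Emit:
drive_tool(
  rows=[
    [0.5, 0.2, 0, 0],
    [1.4, 0.5, 0, 0],
    [2.5, 0.9, 0, 0],
    [3.7, 1.4, 0, 0],
    [4.9, 1.8, 0, 0],
    [5.9, 2.2, 0, 0],
    [6.6, 2.5, 0, 0],
    [6.9, 2.6, 0, 0],
  ],
)

```text
clock: 36.08
position: [0.6066, 0.1888, 0.1338]
ee_rot: [-0.001, 0.634, 0.773, 0.0]
contact_force: [0.4, 0.3, -0.0]
width: 0.0483
gripper_force: 41.3
```

Emit:
drive_tool(
  rows=[
    [0, 0, 0, 0],
    [0, 0, 0, 0],
    [0, 0, 0, 0],
    [0, 0, 0, 0],
    [0, 0, 0, 0],
    [0, 0, 0, 0],
    [0, 0, 0, 0],
    [0, 0, 0, 0],
  ],
)

```text
clock: 36.75
position: [0.607, 0.1846, 0.1351]
ee_rot: [0.0, 0.636, 0.772, 0.0]
contact_force: [0.8, 0.2, -0.5]
width: 0.0485
gripper_force: 41.3
```

```bash
python3 to.py .607 .185 .0595 101.2;  python3 - <<'E'
from h import *
p,d=eyes.get_image("wrist"); c=eyes.camera_info("wrist"); P=proj(c,[[.607,.185,.0025]])
for u,v in P: cv2.drawMarker(p,(int(u),int(v)),(255,0,0),0,8)
cv2.imwrite("pics/w10.png",p[:,:,::-1])
E
```

```text
pos [0.607  0.1846 0.1351] psi 101.0 tilt 0.01 t 36.8 w 0.0485
-> [0.607, 0.185, 0.0595, 101.2] [0.02 0.   3.03] turn -0.03
```

View pics/w10.png

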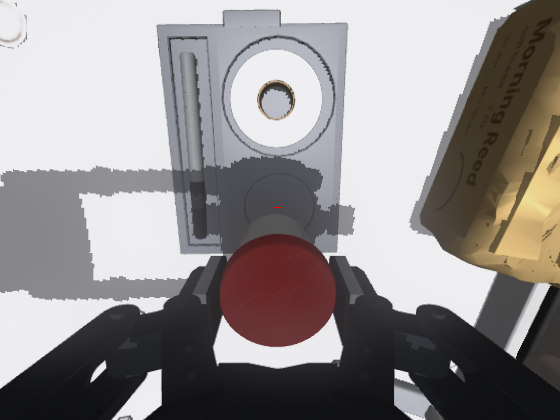

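The roll and marker are seated. The cup is held upright, with its recess centre at about (280,208) against the mark at (277,207). Lowering it now.

Emit:
drive_tool(
  rows=[
    [0, 0, 0.3, 0],
    [0, 0, 0.8, 0],
    [0, 0, 1.4, 0],
    [0, 0, 1.9, 0],
    [0, 0, 2.4, 0],
    [0, 0, 2.7, 0],
    [0, 0, 2.95, 0],
    [0, 0, 3, 0],
  ],
)

```text
clock: 37.47
position: [0.6064, 0.185, 0.0589]
ee_rot: [-0.001, 0.635, 0.772, -0.001]
contact_force: [-0.9, -0.6, 0.2]
width: 0.0484
gripper_force: 41.3
```

Emit:
drive_tool(
  rows=[
    [0, 0, 0, 0],
    [0, 0, 0, 0],
    [0, 0, 0, 0],
    [0, 0, 0, 0],
    [0, 0, 0, 0],
    [0, 0, 0, 0],
    [0, 0, 0, 0],
    [0, 0, 0, 0],
  ],
  grip=75,
)

```text
clock: 38.13
position: [0.607, 0.1851, 0.0601]
ee_rot: [0.0, 0.635, 0.772, 0.0]
contact_force: [-0.3, 0.3, 0.8]
width: 0.0752
gripper_force: 0.0
```

Emit:
drive_tool(
  rows=[
    [0, 0, -0.3, 0],
    [0, 0, -0.8, 0],
    [0, 0, -1.6, 0],
    [0, 0, -2.6, 0],
    [0, 0, -3.6, 0],
    [0, 0, -4.5, 0],
    [0, 0, -5.2, 0],
    [0, 0, -5.6, 0],
  ],
)

```text
clock: 38.8
position: [0.6079, 0.1853, 0.2034]
ee_rot: [0.002, 0.635, 0.772, 0.002]
contact_force: [1.1, -0.1, -0.3]
width: 0.075
gripper_force: 0.0
```

Emit:
drive_tool(
  rows=[
    [-0.5, -0.5, 0, 0],
    [-1.2, -1.2, 0, 0],
    [-2, -2, 0, 0],
    [-3, -3, 0, 0],
    [-4, -4, 0, 0],
    [-5, -5, 0, 0],
    [-5.7, -5.7, 0, 0],
    [-6, -6, 0, 0],
  ],
)

```text
clock: 39.47
position: [0.4859, 0.007, 0.1999]
ee_rot: [-0.001, 0.636, 0.771, -0.001]
contact_force: [1.0, 1.0, -0.4]
width: 0.0751
gripper_force: 0.0
```

Emit:
drive_tool(
  rows=[
    [-0.5, -0.5, 0, 0],
    [-1.2, -1, 0, 0],
    [-2, -1.5, 0, 0],
    [-3, -1.8, 0, 0],
    [-4, -2, 0, 0],
    [-5, -2, 0, 0],
    [-5.7, -2, 0, 0],
    [-6, -2, 0, 0],
  ],
)

```text
clock: 40.13
position: [0.4694, -0.1499, 0.2001]
ee_rot: [0.001, 0.636, 0.772, -0.0]
contact_force: [0.0, -0.1, 0.4]
width: 0.0749
gripper_force: 0.0
```

```bash
python3 - <<'E'
from h import *
p,d=eyes.get_image("scene"); q,e=eyes.get_image("top")
c=eyes.camera_info("top");X=cloud(c,e)
for n,T,a,L in (("T1",(.5809,.2257),11.2,[(18,37,.0325),(18,-46,.0605)]),("T2",(.5591,-.3293),-8.4,[(0,-46,.0525),(0,27,.0195)])):
    a=np.radians(a);R=np.array([[np.cos(a),-np.sin(a)],[np.sin(a),np.cos(a)]])
    for x,y,z in L:
        t=np.array(T)+R@[x/1e3,y/1e3]; m=((e>0)&(X[...,2]>z*.7)&(np.linalg.norm(X[...,:2]-t,axis=2)<.045)).astype(np.uint8)
        cs=cv2.findContours(m,0,1)[0]
        if not cs: print(n,x,y,"none"); continue
        P=plane(c,max(cs,key=cv2.contourArea).reshape(-1,2),z)[:,:2]; o,r=cv2.minEnclosingCircle(np.float32(P)); print(n,(x,y),((np.array(o)-T)@R*1000).round(1),round(2e3*r,1),np.median(X[...,2][m>0]).round(4))
a=np.hstack([cv2.resize(q[110:280,120:310],(400,358)),cv2.resize(q[110:280,290:480],(400,358))])
cv2.imwrite("pics/f.png",a[:,:,::-1])
E
```

```text
T1 (18, 37) [16. 36.] 63.8 0.032
T1 (18, -46) [ 14.2 -46.5] 51.6 0.0601
T2 (0, -46) [ -0.2 -45.9] 22.4 0.0507
T2 (0, 27) [21.  19.5] 53.9 0.0195
```

View pics/f.png

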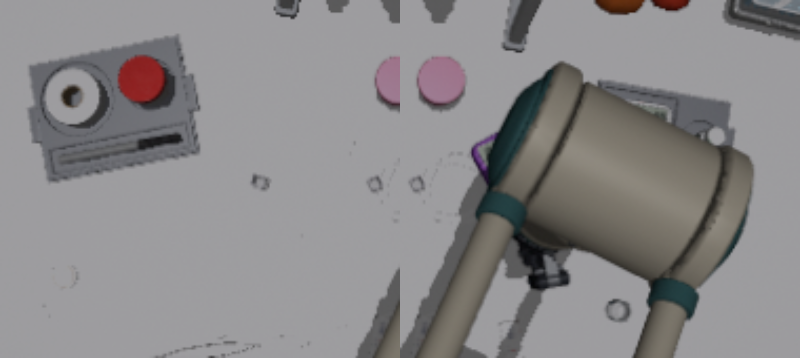

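The roll, cup and marker are seated in the larger tray. In the smaller tray the vial is in place. The arm hides most of the timer here, but the earlier wrist view showed it seated. The open vial at (618,310) hasn't moved. Handing in.

```bash
python3 -c "
from rig import order; print(order.sign_off())"
```

```text
the job is handed in; nothing more can be done
None
```

Both kits are made up and the job was handed in at about 40 s with no verdict returned; all five items looked seated in their recesses (the timer by an earlier view, since the arm hid it at the end), and the uncapped vial was left standing untouched.

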